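Pack out a clamp and hold it tight

ROBOT

A 6-joint arm with a two-finger parallel gripper is mounted at the origin on the work surface; the furniture and walls round the work are solid. World frame = base frame: x ahead of the robot, y to its left, z up, the work surface at z = 0. Lengths are in m, angles in rad, forces in N, time in s.
With the tool pointing down it reaches from about 0.375 to 0.9 m from the base axis. Payload 3.1 kg.
Tool frame: the origin (TCP) lies where the fingers leave the gripper's body, on its centre line; the fingertips stand 70 mm ahead of it and the grasp point (between the pads) lies 51 mm ahead of it; z points along the fingers, y is the line along which they close (so a half turn about z gives the same grasp; the last joint's range is limited). The gripper opens to 87 mm and grips with 3 to 60 N. Pads are 19 mm wide; open, the fingers measure 117 mm over their backs; the gripper's body (75 mm by 190 mm) begins 51 mm behind the grasp point.
Start: joints at [1.054, 0.527, 1.433, -0, 1.181, -0.178], TCP at [0.207, 0.59, 0.292] pointing down, gripper open.
Joint ranges: [-3.08, 3.08], [-0.75, 2.2], [0.22, 2.44], [-1.43, 4.57], [0, 2.65], [-2.85, 2.85]. Speed limits (rad/s): [2.79, 2.79, 3.14, 3.14, 3.14, 3.14].

INTERFACE

Orientations are given as a unit quaternion [x, y, z, w].
In Python, from rig import robot gives the robot as it stands.
- The arm moves only by the tool send_rows, never from a script. Its argument "deltas" is text: rows parted by semicolons, each of 7 numbers parted by spaces: the shift along the tool's x, y, z in mm, then the turn, a rotation vector about the tool's x, y, z in degrees, then the opening, from 0 (shut) to 1 (fully open). A call has 1 to 10 rows; each row shifts and turns the commanded pose from where the row before left it, along the tool's axes as they then stand; what a row does not reach is not made up. A row lasts 1/8 s, in which the tool goes at most 62.5 mm and 10.7 degrees, less where a joint would pass 70% of its speed; a pose out of reach is approached as far as the arm can. A call is refused whole if a number of a shift passes 62.5 or a number of a turn 10.7, either way. A call with a gripper value outside its range is refused whole. The fingers move at their own pace and stop on an object; "newtons" is the grip in N (left out, the last holds). Time passes only in rows, so rows that do not move let the fingers close. It gives the time, the measured TCP pose, the force, the opening and the grip force at its end, in the units of the state.
- robot.get_obs(): the state, without advancing time (a new reading comes with each control period).
- robot.camera(name): name is "scene" or "top" or "wrist"; returns a dict with "image" (384x512x3 uint8, red, green, blue), "depth" (384x512 float32, m along the optical axis (not along the pixel's ray), 0 where there is no reading), "fovy" (degrees; the focal length in pixels is half the picture's height over the tangent of half this angle, whatever the lens; pixels are square), "cx", "cy" (the principal point, pixels), "rvec" (rotation vector, rad) and "tvec" (3), from world to camera coordinates, as OpenCV has them. Camera axes: x right, y down, z forward; pixel columns grow to the right and rows downward; lengths in m; the calibration is good to about 2 mm. A picture is of the moment at which its call begins.
- robot.hand_in(): hands the job in; it is judged then, once.
Trained networks look in the newest picture that a camera, given by its name, has taken for a name from the list of things; names that differ only in an ending like _2 or _b are one class to them, and where a whole thing is asked for, a point or a joint stands for the part that bears it (a point fixed in the world has none). Each returns a list of dicts, best first, with "p" (0 to 1); they miss things now and then, are a little off and sometimes report something else, mostly with a low value. They report only what shows in the picture. A call takes as long as a camera call. They do not tell look-alikes from the thing itself.
- robot.find_in(camera, thing): "box" ([left, top, right, bottom] in pixels, round what is visible of it).
- robot.cut_out(camera, thing): "region" (384x512 bool, what is visible of it) and "box" ([left, top, right, bottom] in pixels, round what is visible of it).
The state is a dict: "time": time; "q": joint angles; "joint_velocities": joint speeds; "joint_torque": joint torques, N m; "position": TCP position; "tool_rot": TCP orientation; "ft_force": force on the tool from outside, world axes, zero at the start; "moment": the same for the moment, N m; "grip_width": finger opening in m; "grip_force": force on a finger pad.
Only numpy, scipy, OpenCV 4.12 (cv2) and the standard library are available. Lean on these libraries where they do the work, as an engineer would, in place of code of your own. Each camera call takes 0.05 s, during which the arm holds its last target. There are 200 camera calls.

TASK

The sprung jaw of the little clamping board runs out of stroke before it reaches the timber block. Stand plywood packing pieces upright between block and jaw, one behind another with their broad faces towards block and jaw, until the jaw, pushed towards the block, pinches block and packing tight instead of just reaching the end of its stroke; use only as many pieces as that takes and leave the rest, and everything else on the bench, out of it. The jaw springs back if released, so finish while still pushing it firmly against the packing, and keep pushing.

Things in the scene. Friction and masses are not known exactly. Their poses are not given: they have to be found in the camera images.
- stroke_end (a point): On the centre line and upper surface of the fixed plywood clamping board (245 x 140, 15 mm thick), straight below the jaw's steel face at full stroke. x: closing direction, towards the timber block; z up. The board spans 140 mm behind to 105 mm ahead of this point; guide rails 14 mm high lie 38 to 50 mm either side of the centre line, from 137 mm to 2 mm behind it. Else the board is flat.
- jaw (a joint): Travel of the sliding jaw in m: 0 fully open (where its light spring keeps it: 1 N there, 3.5 N at full stroke), 0.070 at the end of its stroke (a hard stop). Its face is steel, 50 mm wide, upright, reaching 56 mm above the board; it slides loosely spaced packing pieces together as it comes.
- jaw_back (a point): Centre of the flat upright back of the jaw (away from the block), 30 mm above the board; push here along +x. The jaw is a dark wooden block 60 mm wide, 60 mm high above the board, 30 mm thick from back to steel face. It slides only along x. Axes as stroke_end.
- timber_face (a point): Foot of the timber block's face that looks at the jaw, midway along it, on the board's surface. The sawn block (58 x 120 mm, 45 mm high) is fixed on the board, its face square to the jaw's travel. Axes as stroke_end; the gap left at full stroke is timber_face minus stroke_end along x, 8 to 40 mm.
- packer_1_mid (a point): One of three equal packing pieces: plywood, 14 mm thick (own x), 50 mm wide (own y), 70 mm high (own z, up), standing upright on the bench, about 35 g. Point at its centre, 35 mm above its foot. Grip it across the 50 mm width, near the top.
- packer_2_mid (a point): One of three equal packing pieces: plywood, 14 mm thick (own x), 50 mm wide (own y), 70 mm high (own z, up), standing upright on the bench, about 35 g. Point at its centre, 35 mm above its foot. Grip it across the 50 mm width, near the top.
- packer_3_mid (a point): One of three equal packing pieces: plywood, 14 mm thick (own x), 50 mm wide (own y), 70 mm high (own z, up), standing upright on the bench, about 35 g. Point at its centre, 35 mm above its foot. Grip it across the 50 mm width, near the top.
- wedge_a: Bystander: hardwood wedge, 82 mm long, 18 mm at its thick end, lying on the bench. Not packing. Origin under its centre.
- nail_pot: Bystander: grey tin pot, 68 mm across, 62 mm high, beyond the beam. Origin under its centre.
- glue: Bystander: glue bottle, 54 mm across, 173 mm high, beyond the beam.
Things that resemble listed ones, but are neither listed nor needed, are in the scene too. Leave any blue or yellow look-alike of the part that bears packer_2_mid alone.

How it is judged:
On the way:
1. a packing piece stands upright between block and jaw, let go of ((((angle between packer_1_mid's own z axis and vertical below 0.12 rad and angle between the x axis of packer_1_mid and the x axis of stroke_end, either way round below 0.15 rad and y of packer_1_mid in the frame of stroke_end between -0.018 and 0.018 m and z of packer_1_mid in the frame of stroke_end between 0.03 and 0.04 m and x of packer_1_mid in the frame of timber_face below 0 m) and contact force between the fingers and packer_1 below 0.1 N) or ((angle between packer_2_mid's own z axis and vertical below 0.12 rad and angle between the x axis of packer_2_mid and the x axis of stroke_end, either way round below 0.15 rad and y of packer_2_mid in the frame of stroke_end between -0.018 and 0.018 m and z of packer_2_mid in the frame of stroke_end between 0.03 and 0.04 m and x of packer_2_mid in the frame of timber_face below 0 m) and contact force between the fingers and packer_2 below 0.1 N) or ((angle between packer_3_mid's own z axis and vertical below 0.12 rad and angle between the x axis of packer_3_mid and the x axis of stroke_end, either way round below 0.15 rad and y of packer_3_mid in the frame of stroke_end between -0.018 and 0.018 m and z of packer_3_mid in the frame of stroke_end between 0.03 and 0.04 m and x of packer_3_mid in the frame of timber_face below 0 m) and contact force between the fingers and packer_3 below 0.1 N))), for 0.2 s.
At the end, for the whole second after the job is handed in: Robot pushes jaw over 4 N; jaw-packing and packing-block over 3 N each; jaw still, within 16.5 mm of full stroke (no piece too many). Each packing piece is over 120 mm from the block face or upright on the board before it, within 0.15 rad and 18 mm of the centre line, not touched by the fingers (contact force between any of the fingers, the arm and jaw above 4 N and (contact force between jaw and packer_1 above 3 N or contact force between jaw and packer_2 above 3 N or contact force between jaw and packer_3 above 3 N) and (contact force between timber and packer_1 above 3 N or contact force between timber and packer_2 above 3 N or contact force between timber and packer_3 above 3 N) and value of joint jaw above 0.0535 m and velocity of joint jaw between -0.005 and 0.005 m/s and (horizontal distance between packer_1_mid and timber_face above 0.12 m or (angle between packer_1_mid's own z axis and vertical below 0.12 rad and angle between the x axis of packer_1_mid and the x axis of stroke_end, either way round below 0.15 rad and y of packer_1_mid in the frame of stroke_end between -0.018 and 0.018 m and z of packer_1_mid in the frame of stroke_end between 0.03 and 0.04 m and x of packer_1_mid in the frame of timber_face below 0 m)) and (horizontal distance between packer_2_mid and timber_face above 0.12 m or (angle between packer_2_mid's own z axis and vertical below 0.12 rad and angle between the x axis of packer_2_mid and the x axis of stroke_end, either way round below 0.15 rad and y of packer_2_mid in the frame of stroke_end between -0.018 and 0.018 m and z of packer_2_mid in the frame of stroke_end between 0.03 and 0.04 m and x of packer_2_mid in the frame of timber_face below 0 m)) and (horizontal distance between packer_3_mid and timber_face above 0.12 m or (angle between packer_3_mid's own z axis and vertical below 0.12 rad and angle between the x axis of packer_3_mid and the x axis of stroke_end, either way round below 0.15 rad and y of packer_3_mid in the frame of stroke_end between -0.018 and 0.018 m and z of packer_3_mid in the frame of stroke_end between 0.03 and 0.04 m and x of packer_3_mid in the frame of timber_face below 0 m)) and contact force between the fingers and packer_1 below 0.1 N and contact force between the fingers and packer_2 below 0.1 N and contact force between the fingers and packer_3 below 0.1 N); the arm keeps its last pose, push and grip.
It fails at once if another thing on the bench was moved by more than 30 mm (distance of any of wedge_a, nail_pot, glue from where it was at the start of the episode above 0.03 m).
It also fails if it takes over 67 s, if anything falls off the work surface, if the arm or the gripper's body presses on something with over 40 N, if the wrist force passes 120 N, or if a joint passes its speed limit or range.

## Working session

There is one attempt and no reset: what is moved stays moved. The work goes in short steps, Python scripts to look and compute and a tool call to move; the robot and the scene stay as the last step left them, time stands still between calls to the robot, and variables do not carry over. Pictures are saved under pics/ and viewed, at most 10 in all, crops included, and the job is handed in when it is done.

Besides the shell and the picture viewer there is one more tool, called after ">>>" as name(argument=value, ...) on one line, values as JSON. send_rows: Moves the arm, as the interface text tells. Its arguments: {"type":"object","properties":{"deltas":{"type":"string"},"newtons":{"type":"number"}},"required":["deltas"]}

```bash
mkdir -p pics; ls
cat > h.py <<'E'
import numpy as np,cv2
from scipy.spatial.transform import Rotation as R
from rig import robot
def cam(n):
    c=robot.camera(n); c['f']=c['image'].shape[0]/2/np.tan(np.radians(c['fovy'])/2)
    d=c['depth']; v,u=np.mgrid[:d.shape[0],:d.shape[1]]
    P=np.stack([(u-c['cx'])/c['f']*d,(v-c['cy'])/c['f']*d,d],-1)
    M=R.from_rotvec(np.ravel(c['rvec'])).as_matrix()
    c['M']=M; c['W']=(P-np.ravel(c['tvec']))@M; c['W'][d==0]=np.nan
    return c
def save(c,n): cv2.imwrite('pics/'+n,c['image'][...,::-1])
E
python3 - <<'E'
from h import *
ims=[]
for n in ['scene','top']:
    c=cam(n); ims.append(c['image']); np.savez(n+'.npz',**c)
    print(n,c['fovy'],(-c['M'].T@np.ravel(c['tvec'])).round(3))
    for t in ['packer_1_mid','jaw','timber_face','jaw_back','wedge_a','nail_pot','glue']:
        try:
            for r in robot.cut_out(n,t):
                w=c['W'][r['region']]; w=w[~np.isnan(w[:,0])]
                print(t,round(r['p'],2),np.round(r['box']),np.median(w,0).round(3),np.percentile(w[:,2],[5,95]).round(3),np.median(c['image'][r['region']],0))
        except Exception as e: print(t,e)
    cv2.imwrite(f'pics/{n}0.png',cv2.resize(c['image'],(800,600),interpolation=cv2.INTER_CUBIC)[...,::-1])
E
```

```text
pics
scene 42.59199466686418 [-0.515  1.043  0.899]
packer_1_mid 0.56 [209. 168. 226. 196.] [0.514 0.051 0.036] [0.    0.071] [109.  93.  65.]
jaw 0.86 [189. 203. 209. 222.] [0.413 0.239 0.057] [0.023 0.076] [90.  79.  67.5]
timber_face 0.73 [138. 220. 180. 256.] [0.413 0.39  0.052] [0.018 0.244] [95. 79. 56.]
timber_face 0.35 [191. 201. 210. 226.] [0.414 0.238 0.055] [0.014 0.075] [92. 80. 69.]
jaw_back 0.59 [192. 203. 207. 225.] [0.413 0.24  0.057] [0.025 0.076] [90. 79. 67.]
wedge_a 0.56 [233. 182. 244. 192.] [0.491 0.021 0.01 ] [0.003 0.018] [112.  92.  64.]
glue 0.46 [295. 126. 305. 144.] [ 0.401 -0.254  0.127] [0.11  0.164] [134.  82.  70.]
top 56.7756104724798 [0.266 0.065 1.058]
packer_1_mid 0.48 [252. 126. 260. 148.] [0.513 0.046 0.068] [0.025 0.071] [166.  140.   94.5]
jaw 0.9 [185. 160. 200. 186.] [0.421 0.226 0.071] [0.024 0.076] [75. 49. 33.]
timber_face 0.79 [132. 144. 159. 187.] [0.443 0.367 0.058] [0.026 0.062] [106.  87.  61.]
jaw_back 0.67 [189. 157. 201. 185.] [0.423 0.225 0.071] [0.024 0.076] [75. 49. 33.]
wedge_a 0.52 [266. 143. 292. 155.] [ 0.493 -0.014  0.009] [0.002 0.016] [165. 134.  92.]
nail_pot 0.91 [344. 130. 365. 156.] [ 0.502 -0.244  0.026] [-0.001  0.056] [69. 65. 59.]
nail_pot 0.49 [356. 159. 382. 181.] [ 0.402 -0.251  0.113] [0.085 0.159] [121.  96.  83.]
nail_pot 0.48 [286. 155. 296. 174.] [ 0.432 -0.046  0.067] [0.009 0.071] [162. 137.  92.]
nail_pot 0.28 [127. 142. 215. 195.] [0.425 0.263 0.014] [0.01  0.072] [102.  87.  60.]
glue 0.82 [360. 161. 379. 178.] [ 0.403 -0.25   0.113] [0.085 0.158] [118.5  95.   82. ]
```

Run:
```python
import numpy as np,cv2
c=np.load('top.npz'); cv2.imwrite('pics/topc.png',cv2.resize(c['image'][90:240,110:400],(800,414),interpolation=cv2.INTER_CUBIC)[...,::-1])
```

```text
(no output)
```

View pics/topc.png

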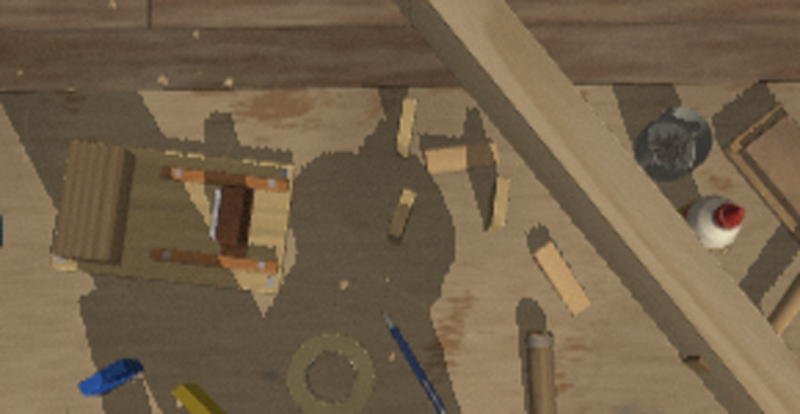

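View pics/scene0.png

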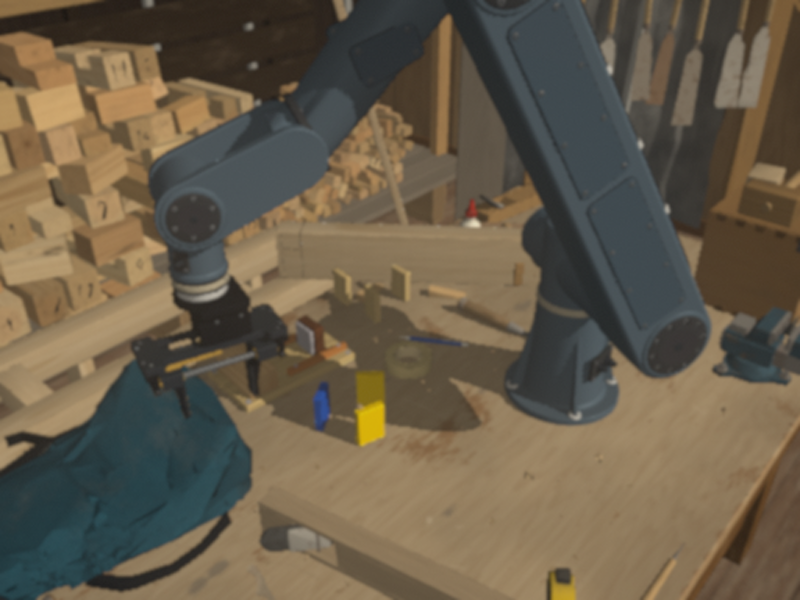

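The top crop shows the board at left, with the timber at (95,200), the jaw at (233,218) and the rails. Three plain upright plywood pieces stand at crop (407,127), (402,215) and (500,203). The flat pieces at (460,157) and (562,278) are lying wedges. The blue (110,377) and yellow (200,400) look-alikes stay untouched. The scene view confirms that the plain pieces stand upright at (342,283), (373,300) and (400,280).

Run:
```python
from h import *
c=np.load('top.npz'); W=c['W']; z=W[...,2]
def reg(u0,u1,v0,v1,lo,hi):
    m=np.zeros(z.shape,bool); m[v0:v1,u0:u1]=True
    m&=(z>lo)&(z<hi); p=W[m]; r=cv2.minAreaRect(p[:,:2].astype(np.float32)*1000)
    e=np.linalg.eigh(np.cov(p[:,:2].T))[1][:,1]
    print(len(p),p.mean(0).round(4),'rect',np.round(r[0],1),np.round(r[1],1),round(r[2],1),'major deg',np.degrees(np.arctan2(e[1],e[0])).round(1))
reg(248,265,122,150,.06,.08)
reg(248,264,155,180,.06,.08)
reg(284,300,150,178,.06,.08)
reg(180,208,150,190,.066,.085) # jaw
reg(128,162,136,190,.05,.07) # timber
reg(125,222,138,200,.008,.022) # board
reg(165,216,145,162,.022,.036);reg(160,216,175,190,.022,.036)
w=cam('wrist'); save(w,'w0.png'); o=robot.get_obs()
T=R.from_quat(o['tool_rot']).as_matrix()
print(o['position'],T.round(3)); print('cam in tool',(T.T@(-w['M'].T@np.ravel(w['tvec'])-o['position'])).round(3),(w['M']@T).round(2),w['fovy'])
```

```text
87 [0.5196 0.046  0.0685] rect [520.5  45.8] [13.6 49. ] 79.5 major deg 170.3
90 [0.4244 0.0528 0.0681] rect [424.4  53. ] [13.9 49.7] 69.2 major deg 159.5
90 [ 0.4352 -0.0486  0.0682] rect [435.1 -49. ] [14.  49.6] 81.4 major deg 171.6
220 [0.4253 0.2291 0.0727] rect [426.  230.2] [30.1 59.6] 82.3 major deg 172.7
892 [0.444  0.3723 0.0584] rect [444.9 372.9] [ 59.2 120.4] 82.5 major deg 172.2
2134 [0.4275 0.2748 0.0137] rect [435.2 297.4] [245.6 140.6] 82.5 major deg 90.7
201 [0.4706 0.2381 0.0272] rect [467.  240.4] [135.1  21.7] 82.3 major deg 82.2
226 [0.3856 0.2478 0.0272] rect [396.2 249.8] [134.6  35.9] 82.6 major deg 84.1
[0.20706994 0.58966442 0.29229354] [[-0.944  0.331  0.   ]
 [ 0.331  0.944  0.   ]
 [-0.     0.    -1.   ]]
cam in tool [ 0.069  0.    -0.092] [[ 0.    1.    0.  ]
 [-0.97  0.   -0.25]
 [-0.25 -0.    0.97]] 59.833185054785304
```

Run:
```python
from h import *
c=np.load('top.npz'); W=c['W']
m=(W[...,0]>.3)&(W[...,0]<.75)&(W[...,1]>-.2)&(W[...,1]<.3)
xs=np.arange(.38,.74,.02); ys=np.arange(-.2,.3,.03)
for x in xs:
    print(round(x,2),[ (lambda s:int(1000*np.nanmax(s)) if len(s) else -9)(W[(abs(W[...,0]-x)<.01)&(abs(W[...,1]-y)<.015)][:,2]) for y in ys])
print(ys.round(2))
```

```text
0.38 [120, 120, 4, 18, 18, 3, 4, 5, 4, 3, 2, 2, 3, 31, 31, 31, 29]
0.4 [120, 119, 120, 17, 2, 2, 2, 4, 70, 71, 3, 3, 5, 18, 77, 76, 31]
0.42 [120, 120, 119, 2, 2, 72, 2, 3, 73, 71, 2, 2, 9, 17, 79, 76, 16]
0.44 [118, 120, 120, 119, 3, 71, 3, 3, 71, 68, 3, 3, 16, 17, 78, 71, 19]
0.46 [116, 120, 120, 119, 2, 72, 2, 2, 2, 2, 3, 2, 25, 30, 74, 71, 29]
0.48 [58, 119, 120, 121, 118, 9, 13, 18, 3, 4, 3, 3, 16, 26, 30, 30, 32]
0.5 [64, -9, 119, 120, 120, 8, 14, 20, 71, 2, 2, 2, 2, 12, 15, 17, 17]
0.52 [58, 2, 120, 119, 120, 119, 3, 3, 73, 2, 1, 2, 1, 5, 4, 4, 4]
0.54 [2, 3, 117, 119, 120, 120, 1, 2, 71, 2, 3, 3, 4, 3, 1, 3, 2]
0.56 [1, 2, 1, 121, 120, 121, 118, 3, 2, 2, 2, 3, 3, 2, 5, 3, 3]
0.58 [2, 1, 1, -9, 119, 119, 119, 1, 1, 4, 1, 3, 1, 0, 0, 1, 2]
0.6 [-9, -9, -9, -9, 119, 119, 123, 118, -9, -9, -9, -9, -9, -9, -9, -9, -9]
0.62 [-9, -9, -9, -9, 116, 120, 121, 119, -9, -9, -9, -9, -9, -9, -9, -9, -9]
0.64 [-9, -9, -9, -9, -9, 118, 120, 120, 118, -9, -9, -9, -9, -9, -9, -9, -9]
0.66 [-9, -9, -9, -9, -9, -9, 120, 119, 119, -9, -9, -9, -9, -9, -9, -9, -9]
0.68 [-9, -9, -9, -9, -9, -9, 120, 120, 121, 120, -9, -9, -9, -9, -9, -9, -9]
0.7 [-9, -9, -9, -9, -9, -9, -9, 120, 121, 119, -9, -9, -9, -9, -9, -9, -9]
0.72 [-9, -9, -9, -9, -9, -9, -9, 118, 119, -9, -9, -9, -9, -9, -9, -9, -9]
[-0.2  -0.17 -0.14 -0.11 -0.08 -0.05 -0.02  0.01  0.04  0.07  0.1   0.13
  0.16  0.19  0.22  0.25  0.28]
```

```bash
cat >> h.py <<'E'
def tip(a): # tool down, tool y at angle a deg
    a=np.radians(a); y=np.array([np.cos(a),np.sin(a),0]); z=np.array([0,0,-1.]); return R.from_matrix(np.c_[np.cross(y,z),y,z])
def plan(legs,op=1,start=None):
    "legs: (x,y,z mm, yaw, rows); prints rows"
    o=robot.get_obs(); p=np.array(o['position'])*1000; r=R.from_quat(o['tool_rot'])
    if start: p=np.array(start[:3],float); r=tip(start[3])
    out=[]
    for x,y,z,a,n in legs:
        t=np.array([x,y,z],float); rv=(r.inv()*tip(a)).as_rotvec(degrees=True)/n; s=(t-p)/n
        for i in range(n):
            d=r.inv().apply(s); out.append(' '.join('%g'%v for v in [*(d.round(1)+0),*(rv.round(2)+0)])+' %g'%op); r=r*R.from_rotvec(rv,degrees=True)
        p=t
    for i in range(0,len(out),10): print('; '.join(out[i:i+10]))
E
python3 -c "
from h import *
plan([(424.4,53,200,-20.5,10)])"
```

```text
-38.3 -43.4 9.2 0 0 9.11 1; -44.7 -36.8 9.2 0 0 9.11 1; -50 -29.3 9.2 0 0 9.11 1; -54 -21 9.2 0 0 9.11 1; -56.6 -12.2 9.2 0 0 9.11 1; -57.8 -3.1 9.2 0 0 9.11 1; -57.6 6.1 9.2 0 0 9.11 1; -55.9 15.2 9.2 0 0 9.11 1; -52.8 23.8 9.2 0 0 9.11 1; -48.3 31.9 9.2 0 0 9.11 1
```

>>> send_rows(deltas="-38.3 -43.4 9.2 0 0 9.11 1; -44.7 -36.8 9.2 0 0 9.11 1; -50 -29.3 9.2 0 0 9.11 1; -54 -21 9.2 0 0 9.11 1; -56.6 -12.2 9.2 0 0 9.11 1; -57.8 -3.1 9.2 0 0 9.11 1; -57.6 6.1 9.2 0 0 9.11 1; -55.9 15.2 9.2 0 0 9.11 1; -52.8 23.8 9.2 0 0 9.11 1; -48.3 31.9 9.2 0 0 9.11 1", newtons=15)

```text
time: 2.1
position: [0.4256, 0.051, 0.2003]
tool_rot: [0.823, 0.568, 0.001, 0.0]
ft_force: [0.5, -0.4, 0.8]
grip_width: 0.0867
grip_force: 0.0
```

>>> send_rows(deltas="0 0 0 0 0 0 1; 0 0 0 0 0 0 1")

```text
time: 2.35
position: [0.4242, 0.053, 0.2002]
tool_rot: [0.822, 0.57, -0.0, -0.0]
ft_force: [0.6, -0.1, 0.7]
grip_width: 0.0872
grip_force: 0.0
```

Run:
```python
from h import *
c=cam('wrist'); o=robot.get_obs(); print(o['position'])
W=c['W'];m=(W[...,2]>.06)&(W[...,2]<.08)
n,l,s,ct=cv2.connectedComponentsWithStats(m.astype(np.uint8))
for i in range(1,n):
    if s[i,4]>150:
        r=cv2.minAreaRect(W[l==i][:,:2].astype(np.float32)*1000); print(s[i],np.round(r[0],1),np.round(r[1],1),round(r[2],1),W[l==i][:,2].mean())
cv2.imwrite('pics/w1.png',c['image'][...,::-1])
plan([(424.4,53,120,-20.5,2)])
```

```text
[0.42381984 0.05368648 0.20032932]
[ 355  148   79   33 1733] [521.   46.4] [14.3 50.3] 79.7 0.06894184718061692
[ 225  190   72   23 1557] [425.7  53.5] [14.1 50.2] 69.7 0.06897203694548737
[486 190  26  30 415] [586.3 -10.4] [25.9  2.7] 35.1 0.06666803353388458
[289 297  63  12 383] [438.9 -41.8] [ 4.9 47. ] 77.1 0.06500687075589598
-0.2 0.4 40.2 -0.03 0 0.06 1; -0.2 0.4 40.2 -0.03 0 0.06 1
```

View pics/w1.png

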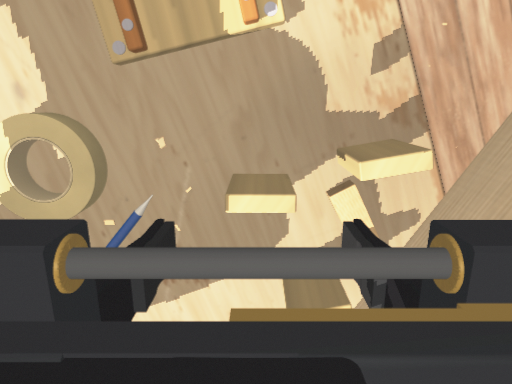

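The wrist view shows plain plywood pieces standing at (261,193) and (388,158), with the wedge lying at (350,203). The positions match the top camera.

>>> send_rows(deltas="-0.2 1 40 0 0 0 1; 0 0 41 0 0 0 1; 0 0 0 0 0 0 1; 0 0 0 0 0 0 0; 0 0 0 0 0 0 0; 0 0 0 0 0 0 0; 0 0 0 0 0 0 0; 0 0 0 0 0 0 0", newtons=15)

```text
time: 3.4
position: [0.4256, 0.0523, 0.1197]
tool_rot: [0.821, 0.57, 0.0, 0.0]
ft_force: [-0.4, -0.5, 5.1]
grip_width: 0.0498
grip_force: 15.0
```

>>> send_rows(deltas="0 0 -20 0 0 0 0; 0 0 -40 0 0 0 0; 0 0 -50 0 0 0 0; 0 0 0 0 0 0 0")

```text
time: 3.9
position: [0.4273, 0.0522, 0.2322]
tool_rot: [0.821, 0.57, 0.003, 0.003]
ft_force: [-0.1, -0.7, 0.3]
grip_width: 0.0501
grip_force: 15.0
```

Run:
```python
from h import *
o=robot.get_obs(); print(o['position'],o['grip_width'],o['grip_force'])
d=np.array([.132,.991]);f=np.array([441.2,344.0])  # timber face
for s in (15,39,63): print(s,(f-d*s).round(1))
x,y=f-d*40
plan([(x,y,240,-7.5,7)],0)
```

```text
[0.42730124 0.05217755 0.23219795] 0.05012270079288479 14.998864978551865
15 [439.2 329.1]
39 [436.1 305.4]
63 [432.9 281.6]
34.2 -11.4 -1.1 0.07 -0.01 -1.85 0; 34.5 -10.3 -1.1 0.07 -0.01 -1.85 0; 34.9 -9.2 -1.1 0.07 -0.01 -1.85 0; 35.1 -8.1 -1.1 0.07 -0.01 -1.85 0; 35.4 -6.9 -1.1 0.07 -0.01 -1.85 0; 35.6 -5.8 -1.1 0.07 -0.01 -1.85 0; 35.7 -4.6 -1.1 0.07 -0.01 -1.85 0
```

>>> send_rows(deltas="34.2 -11.4 -1 0 0 -1.85 0; 34.5 -10.3 -1.1 0 0 -1.85 0; 34.9 -9.2 -1.1 0 0 -1.85 0; 35.1 -8.1 -1.1 0 0 -1.85 0; 35.4 -6.9 -1.1 0 0 -1.85 0; 35.6 -5.8 -1.1 0 0 -1.85 0; 35.7 -4.6 -1.1 0 0 -1.85 0; 0 0 0 0 0 0 0; 0 0 0 0 0 0 0")

```text
time: 5.03
position: [0.4333, 0.3039, 0.2356]
tool_rot: [0.752, 0.659, -0.002, -0.0]
ft_force: [0.1, -0.3, -0.0]
grip_width: 0.0499
grip_force: 15.0
```

Run:
```python
from h import *
c=cam('wrist'); o=robot.get_obs(); print(o['position'],R.from_quat(o['tool_rot']).as_matrix()[:,1].round(3))
W=c['W'];z=W[...,2]
d=np.array([.132,.991]);n=np.array([-.991,.132]);f=np.array([441.2,344.0])
q=(W[...,:2]*1000-f); s=q@d; t=q@n
for lo,hi,nm in((.05,.066,'timber'),(.069,.082,'jaw')):
    m=(z>lo)&(z<hi)&(s>-150)&(s<80)&(abs(t)<75)&((s>-20) if nm=='timber' else (s<-80))
    if m.sum()>50:
        r=cv2.minAreaRect(W[m][:,:2].astype(np.float32)*1000); print(nm,m.sum(),np.percentile(s[m],[1,3,50,97]).round(1),np.percentile(t[m],[1,99]).round(1),np.round(r[0],1),np.round(r[1],1),r[2])
m=(z>.024)&(z<.034)&(abs(t)<55)&(abs(t)>30)&(s<0); print('rails',np.percentile(s[m],[1,50,98,99.5]).round(1), [np.percentile(t[m&(t*k>0)],[1,99]).round(1) for k in(1,-1)])
m=(z>.01)&(z<.02)&(abs(t)<30); print('boardz',np.nanmean(z[m]))
save(c,'w2.png')
```

```text
[0.43346059 0.30357044 0.23582183] [ 0.991 -0.131 -0.002]
timber 11880 [ 1.9  3.3 31.2 57.3] [-58.8  58.3] [445.5 373.6] [ 58.1 120.4] 82.57589721679688
jaw 822 [-127.8 -127.4 -121.5 -116.2] [-29.3  28. ] [425.7 223.1] [12.5 59.5] 82.57429504394531
rails [-164.3  -62.5  -32.1  -31.4] [array([37.4, 49.2]), array([-50.4, -38.5])]
boardz 0.014783267061956347
```

View pics/w2.png

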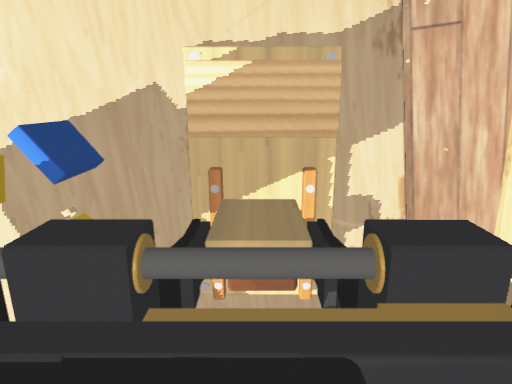

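The wrist view shows the gap between the timber face (y≈137) and the rail ends (y≈168). Measured, this is about 30 mm at full stroke, so three pieces are needed. The held piece is upright at (260,220).

```bash
python3 -c "
from h import *
plan([(439.4,329.4,200,-7.5,2),(439.4,329.4,136.5,-7.5,3)],0)"
```

```text
13.2 1.3 17.9 -0.07 0.05 -0.02 0; 13.2 1.3 17.9 -0.07 0.05 -0.02 0; 0 0 21.2 0 0 0 0; 0 0 21.2 0 0 0 0; 0 0 21.2 0 0 0 0
```

>>> send_rows(deltas="13.2 1.3 18 0 0 0 0; 13.2 1.3 18 0 0 0 0; 0 0 21 0 0 0 0; 0 0 21 0 0 0 0; 0 0 18 0 0 0 0; 0 0 0 0 0 0 0; 0 0 0 0 0 0 0")

```text
time: 5.95
position: [0.4406, 0.3298, 0.1412]
tool_rot: [0.752, 0.659, 0.0, 0.0]
ft_force: [-0.4, -0.4, -0.2]
grip_width: 0.0496
grip_force: 15.0
```

```bash
python3 -c "
from h import *
o=robot.get_obs();print(o['ft_force'])
plan([(439.4,329.4,136.5,-7.5,1)],0)"
```

```text
[-0.41086975 -0.41310204 -0.20198845]
-0.6 -1.1 4.7 0.02 -0.01 -0.07 0
```

>>> send_rows(deltas="-0.5 -1 3 0 0 0 0; 0 0 2 0 0 0 0; 0 0 0 0 0 0 0")

```text
time: 6.32
position: [0.4391, 0.33, 0.136]
tool_rot: [0.752, 0.659, 0.0, 0.0]
ft_force: [-0.1, -0.4, -1.0]
grip_width: 0.0499
grip_force: 15.0
```

Run:
```python
from h import *
c=cam('wrist'); o=robot.get_obs(); print(o['position'],o['ft_force'])
W=c['W'];z=W[...,2]
m=(z>.076)&(z<.1)&(abs(W[...,0]-.44)<.03)&(abs(W[...,1]-.33)<.02); print(m.sum(), W[m].mean(0) if m.sum() else '')
```

```text
[0.43913866 0.33008405 0.13598408] [ 0.0438866  -0.33915941  0.43703724]
2094 [0.43926855 0.33768739 0.08433978]
```

>>> send_rows(deltas="0 0 1 0 0 0 0; 0 0 0.5 0 0 0 0; 0 0 0 0 0 0 0.7; 0 0 0 0 0 0 0.8; 0 0 0 0 0 0 1; 0 0 0 0 0 0 1")

```text
time: 7.12
position: [0.4391, 0.33, 0.1342]
tool_rot: [0.752, 0.659, -0.0, -0.0]
ft_force: [0.6, 0.3, 0.9]
grip_width: 0.0814
grip_force: 0.0
```

```bash
python3 -c "
from h import *
o=robot.get_obs();print(o['position'],o['ft_force'])
plan([(439,330,240,-7.5,2),(420,170,240,-7.5,4),(435.3,-49,220,-8,5),(435.3,-49,160,-8,2)],1)"
```

```text
[0.43913765 0.33003246 0.13424055] [0.60570372 0.25341787 0.93302156]
0 -0.1 -52.9 0 0 0 1; 0 -0.1 -52.9 0 0 0 1; -40.3 0.5 0 0 0 0 1; -40.3 0.5 0 0 0 0 1; -40.3 0.5 0 0 0 0 1; -40.3 0.5 0 0 0 0 1; -43 8.8 4 0 0 0.1 1; -43 8.8 4 0 0 0.1 1; -43 8.9 4 0 0 0.1 1; -43 9 4 0 0 0.1 1
-43 9.1 4 0 0 0.1 1; 0 0 30 0 0 0 1; 0 0 30 0 0 0 1
```

>>> send_rows(deltas="0 0 -20 0 0 0 1; 0 0 -50 0 0 0 1; 0 0 -35 0 0 0 1; -40 0.5 0 0 0 0 1; -40 0.5 0 0 0 0 1; 0 0 0 0 0 0 1")

```text
time: 7.88
position: [0.4289, 0.2487, 0.2394]
tool_rot: [0.753, 0.658, -0.001, -0.0]
ft_force: [0.7, -0.4, -0.3]
grip_width: 0.0872
grip_force: 0.0
```

```bash
cat >> h.py <<'E'
d_=np.array([.132,.991]);n_=np.array([-.991,.132]);f_=np.array([441.3,344.9])
def tops(lo,hi,name='wrist',amin=150):
    c=cam(name); W=c['W'];m=(W[...,2]>lo)&(W[...,2]<hi)
    n,l,s,ct=cv2.connectedComponentsWithStats(m.astype(np.uint8))
    for i in range(1,n):
        if s[i,4]>amin:
            r=cv2.minAreaRect(W[l==i][:,:2].astype(np.float32)*1000); q=np.array(r[0])-f_
            print(s[i],np.round(r[0],1),np.round(r[1],1),round(r[2],1),'z',W[l==i][:,2].mean().round(4),'s,t',(q@d_).round(1),(q@n_).round(1))
    return c
E
python3 - <<'E'
from h import *
c=tops(.081,.09); save(c,'w3.png'); o=robot.get_obs();print(o['position'])
plan([(420,170,240,-7.5,2),(435.3,-49,200,-8,5)],1)
E
```

```text
[ 223   72   71   21 1473] [439.3 330.8] [13.6 50. ] 82.3 z 0.0846 s,t -14.3 0.1
[0.42962898 0.24986044 0.23948506]
-40.2 0.5 -0.3 0 -0.01 -0.07 1; -40.2 0.5 -0.3 0 -0.01 -0.07 1; -43 8.8 8 0 0 0.1 1; -43 8.8 8 0 0 0.1 1; -43 8.9 8 0 0 0.1 1; -43 9 8 0 0 0.1 1; -43 9.1 8 0 0 0.1 1
```

>>> send_rows(deltas="-40.2 0.5 0 0 0 0 1; -40.2 0.5 0 0 0 0 1; -43 8.8 8 0 0 0.1 1; -43 8.8 8 0 0 0.1 1; -43 8.9 8 0 0 0.1 1; -43 9 8 0 0 0.1 1; -43 9.1 8 0 0 0.1 1; 0 0 0 0 0 0 1; 0 0 0 0 0 0 1")

```text
time: 9.05
position: [0.4358, -0.0476, 0.1992]
tool_rot: [0.755, 0.656, 0.0, -0.0]
ft_force: [0.2, 0.2, 0.2]
grip_width: 0.087
grip_force: 0.0
```

Run:
```python
from h import *
c=tops(.062,.08); o=robot.get_obs();print(o['position'])
plan([(436,-49,125.5,-8,3)],.8)
```

```text
[ 331   29   85   30 2110] [521.1  46.2] [14.4 50.4] 79.6 z 0.0694 s,t -285.5 -118.6
[ 361   87  151  141 2455] [558.6 -31.6] [128.6   2.3] 37.2 z 0.0711 s,t -357.6 -165.9
[ 225  194   71   22 1526] [436.7 -48.4] [14.3 49.3] 81.8 z 0.0692 s,t -390.4 -47.4
[260 279  50  30 508] [ 444.4 -118.4] [49.   1.7] 37.2 z 0.0712 s,t -458.7 -64.2
[ 0.43553073 -0.04713709  0.19932527]
-0.6 0.3 24.6 -0.01 -0.01 0.02 0.8; -0.6 0.2 24.6 -0.01 -0.01 0.02 0.8; -0.6 0.2 24.6 -0.01 -0.01 0.02 0.8
```

>>> send_rows(deltas="-0.7 0.6 24.5 0 0 0 0.8; -0.7 0.5 24.5 0 0 0 0.8; 0 0 22 0 0 0 0.8; 0 0 2 0 0 0 0.8; 0 0 0 0 0 0 0; 0 0 0 0 0 0 0; 0 0 0 0 0 0 0; 0 0 0 0 0 0 0; 0 0 0 0 0 0 0")

```text
time: 10.22
position: [0.4368, -0.05, 0.127]
tool_rot: [0.755, 0.656, 0.0, 0.001]
ft_force: [0.1, 1.0, 6.5]
grip_width: 0.0496
grip_force: 15.0
```

Run:
```python
from h import *
o=robot.get_obs();print(o['position'],o['ft_force'])
x,y=f_-d_*38.5
plan([(436,-48,245,-8,3),(x,y,240,-7.5,8),(x,y,160,-7.5,3)],0)
```

```text
[ 0.43679635 -0.04998278  0.12703812] [0.13411994 0.95197701 6.45808912]
0.6 -0.3 -39.3 0.03 0 -0.01 0; 0.6 -0.3 -39.3 0.03 0 -0.01 0; 0.6 -0.3 -39.3 0.03 0 -0.01 0; 43.9 -6.1 0.6 0 0 -0.06 0; 43.9 -6.1 0.6 0 0 -0.06 0; 43.9 -6 0.6 0 0 -0.06 0; 43.9 -6 0.6 0 0 -0.06 0; 43.9 -6 0.6 0 0 -0.06 0; 43.9 -5.9 0.6 0 0 -0.06 0; 44 -5.9 0.6 0 0 -0.06 0
44 -5.8 0.6 0 0 -0.06 0; 0 0 26.7 0 0 0 0; 0 0 26.7 0 0 0 0; 0 0 26.7 0 0 0 0
```

>>> send_rows(deltas="0.6 -0.3 -20 0 0 0 0; 0.6 -0.3 -45 0 0 0 0; 0.6 -0.3 -53 0 0 0 0; 43.9 -6.1 0.6 0 0 -0.06 0; 43.9 -6.1 0.6 0 0 -0.06 0; 43.9 -6 0.6 0 0 -0.06 0; 43.9 -6 0.6 0 0 -0.06 0; 43.9 -6 0.6 0 0 -0.06 0; 43.9 -5.9 0.6 0 0 -0.06 0; 44 -5.9 0.6 0 0 -0.06 0")

```text
time: 11.48
position: [0.4357, 0.2636, 0.2401]
tool_rot: [0.752, 0.659, -0.0, -0.0]
ft_force: [0.8, -0.6, -0.5]
grip_width: 0.0499
grip_force: 15.0
```

>>> send_rows(deltas="43 -5.8 0.6 0 0 -0.06 0; 0 0 20 0 0 0 0; 0 0 30 0 0 0 0; 0 0 20 0 0 0 0; 0 0 0 0 0 0 0; 0 0 0 0 0 0 0")

```text
time: 12.22
position: [0.4363, 0.3058, 0.1701]
tool_rot: [0.752, 0.659, 0.0, 0.0]
ft_force: [-0.2, -0.3, -0.7]
grip_width: 0.0497
grip_force: 15.0
```

Run:
```python
from h import *
c=tops(.08,.13); o=robot.get_obs();print(o['position'],(np.array(o['position'][:2])*1000-f_)@np.c_[d_,n_])
x,y=f_-d_*40
plan([(x,y,143,-7.5,2)],0)
```

```text
[ 213  171   91   26 2303] [439.3 331.2] [14.  49.9] 82.1 z 0.0846 s,t -13.8 0.2
[ 176  212  166   35 4495] [437.2 312.3] [10.8 70.8] 82.4 z 0.1071 s,t -32.8 -0.2
[0.43652669 0.30584985 0.1703904 ] [-39.3287788   -0.42427504]
-0.3 -0.2 13.7 0.04 -0.02 -0.02 0; -0.3 -0.2 13.7 0.04 -0.02 -0.02 0
```

>>> send_rows(deltas="0 0 14 0 0 0 0; 0 0 11 0 0 0 0; 0 0 2.5 0 0 0 0; 0 0 1 0 0 0 0; 0 0 0 0 0 0 0; 0 0 0 0 0 0 0.7; 0 0 0 0 0 0 0.8; 0 0 0 0 0 0 1; 0 0 0 0 0 0 1; 0 0 0 0 0 0 1")

```text
time: 13.52
position: [0.436, 0.3057, 0.1409]
tool_rot: [0.752, 0.659, -0.0, -0.0]
ft_force: [-0.4, 0.3, -0.7]
grip_width: 0.0854
grip_force: 0.0
```

>>> send_rows(deltas="0 0 -20 0 0 0 1; 0 0 -45 0 0 0 1; 0 0 -35 0 0 0 1; -40 0.5 0 0 0 0 1; -40 0.5 0 0 0 0 1; 0 0 0 0 0 0 1")

```text
time: 14.28
position: [0.4257, 0.2244, 0.2411]
tool_rot: [0.753, 0.658, -0.001, -0.0]
ft_force: [0.0, 0.4, 0.4]
grip_width: 0.087
grip_force: 0.0
```

Run:
```python
from h import *
c=tops(.081,.13); o=robot.get_obs();print(o['position'])
plan([(521,46.5,235,-10.4,6),(521,46.5,170,-10.4,3)],1)
```

```text
[ 222   35   72   23 1571] [439.  330.5] [14.  49.6] 82.8 z 0.0846 s,t -14.5 0.4
[ 222   73   70   21 1453] [435.1 306.1] [13.7 49.6] 82.3 z 0.0846 s,t -39.2 1.1
[0.42642784 0.22558512 0.24122194]
-27.5 19.6 1 0 0 0.46 1; -27.3 19.8 1 0 0 0.46 1; -27.2 20 1 0 0 0.46 1; -27 20.3 1 0 0 0.46 1; -26.8 20.5 1 0 0 0.46 1; -26.7 20.7 1 0 0 0.46 1; 0 0 21.7 0 0 0 1; 0 0 21.7 0 0 0 1; 0 0 21.7 0 0 0 1
```

>>> send_rows(deltas="-27.5 19.6 1 0 0 0.46 1; -27.3 19.8 1 0 0 0.46 1; -27.2 20 1 0 0 0.46 1; -27 20.3 1 0 0 0.46 1; -26.8 20.5 1 0 0 0.46 1; -26.7 20.7 1 0 0 0.46 0.9; 0 0 20 0 0 0 0.8; 0 0 15 0 0 0 0.8; 0 0 0 0 0 0 0.8; 0 0 0 0 0 0 0.8")

```text
time: 15.58
position: [0.5217, 0.0481, 0.2002]
tool_rot: [0.767, 0.641, 0.0, 0.0]
ft_force: [-0.7, -0.5, 0.7]
grip_width: 0.0697
grip_force: 0.0
```

Run:
```python
from h import *
c=tops(.062,.08); o=robot.get_obs();print(o['position'])
plan([(521.3,46.2,127,-10.4,2)],.8)
```

```text
[ 402  122  110   98 1969] [659.8  45.2] [94.5  2.6] 37.1 z 0.0709 s,t -268.2 -256.1
[ 223  194   72   23 1497] [521.4  46.3] [14.9 50. ] 78.9 z 0.0692 s,t -285.3 -118.8
[372 220  29  27 321] [609.8   7.4] [27.8  2.1] 36.0 z 0.0692 s,t -312.2 -211.5
[304 281  37  28 454] [555.1 -33.8] [34.7  2.3] 36.8 z 0.0704 s,t -360.3 -162.8
[0.52177534 0.04794233 0.20047768]
-0.9 -0.1 36.7 0.03 0 0.09 0.8; -0.9 -0.1 36.7 0.03 0 0.09 0.8
```

>>> send_rows(deltas="-0.7 -0.1 36 0 0 0 0.8; -0.7 -0.1 30 0 0 0 0.8; 0 0 7.5 0 0 0 0.8; 0 0 0 0 0 0 0.8; 0 0 0 0 0 0 0; 0 0 0 0 0 0 0; 0 0 0 0 0 0 0; 0 0 0 0 0 0 0")

```text
time: 16.62
position: [0.5215, 0.046, 0.1273]
tool_rot: [0.768, 0.641, 0.0, 0.001]
ft_force: [-1.0, 0.0, 5.5]
grip_width: 0.05
grip_force: 15.0
```

Run:
```python
from h import *
o=robot.get_obs();print(o['position'],o['ft_force'],o['grip_width'])
x,y=f_-d_*63.5
plan([(521,47,245,-10.4,3),(x,y,242,-7.5,7)],0)
```

```text
[0.52145018 0.04599867 0.12727895] [-9.92654564e-01  3.19143718e-03  5.54608961e+00] 0.049968363449355305
0.3 -0.2 -39.2 0.03 0 0.04 0; 0.3 -0.2 -39.2 0.03 0 0.04 0; 0.3 -0.2 -39.2 0.03 0 0.04 0; 30.7 -18.4 0.4 0 0 -0.41 0; 30.9 -18.2 0.4 0 0 -0.41 0; 31 -18 0.4 0 0 -0.41 0; 31.1 -17.8 0.4 0 0 -0.41 0; 31.3 -17.5 0.4 0 0 -0.41 0; 31.4 -17.3 0.4 0 0 -0.41 0; 31.5 -17.1 0.4 0 0 -0.41 0
```

>>> send_rows(deltas="0.3 -0.2 -20 0 0 0 0; 0.3 -0.2 -45 0 0 0 0; 0.3 -0.2 -52.5 0 0 0 0; 30.7 -18.4 0.4 0 0 -0.41 0; 30.9 -18.2 0.4 0 0 -0.41 0; 31 -18 0.4 0 0 -0.41 0; 31.1 -17.8 0.4 0 0 -0.41 0; 31.3 -17.5 0.4 0 0 -0.41 0; 31.4 -17.3 0.4 0 0 -0.41 0; 31.5 -17.1 0.4 0 0 -0.41 0")

```text
time: 17.88
position: [0.4314, 0.2828, 0.2411]
tool_rot: [0.751, 0.66, -0.0, -0.0]
ft_force: [0.3, 0.3, -0.2]
grip_width: 0.0498
grip_force: 15.0
```

>>> send_rows(deltas="0 0 20 0 0 0 0; 0 0 30 0 0 0 0; 0 0 20 0 0 0 0; 0 0 0 0 0 0 0; 0 0 0 0 0 0 0")

```text
time: 18.5
position: [0.4325, 0.2819, 0.1717]
tool_rot: [0.751, 0.66, 0.0, 0.0]
ft_force: [0.1, 1.4, -0.4]
grip_width: 0.0498
grip_force: 15.0
```

Run:
```python
from h import *
o=robot.get_obs();print(o['position'],(np.array(o['position'][:2])*1000-f_)@np.c_[d_,n_])
x,y=f_-d_*63
plan([(x,y,142.5,-7.5,3)],0)
```

```text
[0.43246532 0.28190755 0.17170504] [-63.59169713   0.44016724]
0.2 0.1 9.7 0.01 -0.01 0.03 0; 0.2 0.1 9.7 0.01 -0.01 0.03 0; 0.2 0.1 9.7 0.01 -0.01 0.03 0
```

Lower, release, retract up and back behind the jaw.

>>> send_rows(deltas="0 0 14 0 0 0 0; 0 0 12 0 0 0 0; 0 0 3 0 0 0 0; 0 0 0.5 0 0 0 0; 0 0 0 0 0 0 0; 0 0 0 0 0 0 0.7; 0 0 0 0 0 0 0.8; 0 0 0 0 0 0 1; 0 0 0 0 0 0 1; 0 0 0 0 0 0 1")

```text
time: 19.75
position: [0.4322, 0.2818, 0.1417]
tool_rot: [0.751, 0.66, -0.0, -0.0]
ft_force: [-0.8, 0.6, 0.4]
grip_width: 0.0854
grip_force: 0.0
```

>>> send_rows(deltas="0 0 -20 0 0 0 1; 0 0 -45 0 0 0 1; 0 0 -35 0 0 0 1; -40 0 0 0 0 0 0.8; -40 0 0 0 0 0 0.5; -20 0 0 0 0 0 0; -14 0 0 0 0 0 0; 0 0 0 0 0 0 0; 0 0 0 0 0 0 0")

```text
time: 20.88
position: [0.4177, 0.1692, 0.2418]
tool_rot: [0.751, 0.66, 0.0, 0.0]
ft_force: [-0.2, 0.8, 0.5]
grip_width: 0.0351
grip_force: 0.0
```

Run:
```python
from h import *
c=tops(.081,.13); W=c['W']
c2=tops(.069,.08); save(c2,'w4.png'); o=robot.get_obs();print(o['position'],(np.array(o['position'][:2])*1000-f_)@np.c_[d_,n_],o['grip_width'])
x,y=f_-d_*175
plan([(x,y,112,-7.5,4)],0)
```

```text
[221   0  74  10 686] [434.2 301.6] [ 5.3 49.7] 82.8 z 0.0844 s,t -43.9 1.3
[ 221   26   72   23 1622] [431.  281.4] [14.2 49.5] 82.5 z 0.0846 s,t -64.3 1.9
[223   9  71   6 283] [434.1 299.4] [ 1.1 48.8] 82.5 z 0.0747 s,t -46.0 1.1
[  0  69  29  61 690] [236.2 265. ] [47.2 14.3] 44.9 z 0.0699 s,t -106.3 192.8
[ 221   92   79   40 2957] [426.8 230.7] [29.3 60. ] 82.6 z 0.0737 s,t -115.1 -0.7
[0.41764547 0.16939279 0.24170838] [-177.05003876    0.2746848 ] 0.027076326670712438
0.5 0.1 32.4 0 0 0.03 0; 0.5 0.1 32.4 0 0 0.03 0; 0.5 0.1 32.4 0 0 0.03 0; 0.5 0.1 32.4 0 0 0.03 0
```

View pics/w4.png

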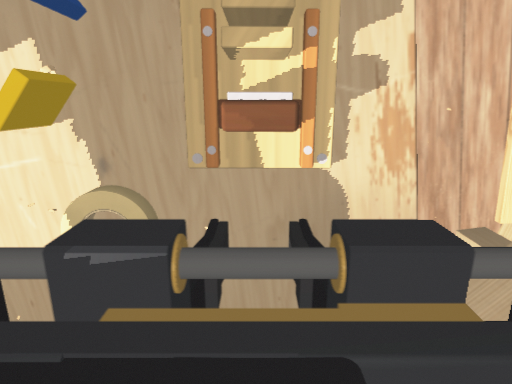

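Jaw at (260,112) and packing upright behind it at (257,37) and (257,10), all centred. Fingers are closing, so I go down behind the jaw next.

>>> send_rows(deltas="0 0 36 0 0 0 0; 0 0 36 0 0 0 0; 0 0 36 0 0 0 0; 0 0 34 0 0 0 0; 0 0 0 0 0 0 0; 20 0 0 0 0 0 0; 10 0 0 0 0 0 0; 5 0 0 0 0 0 0; 5 0 0 0 0 0 0; 5 0 0 0 0 0 0")

```text
time: 22.22
position: [0.4233, 0.2133, 0.1001]
tool_rot: [0.751, 0.66, 0.0, 0.0]
ft_force: [0.4, -1.9, 1.8]
grip_width: 0.0002
grip_force: 1.0
```

>>> send_rows(deltas="4 0 0 0 0 0 0; 4 0 0 0 0 0 0; 4 0 0 0 0 0 0; 4 0 0 0 0 0 0; 4 0 0 0 0 0 0; 0 0 0 0 0 0 0")

```text
time: 22.98
position: [0.4258, 0.2336, 0.0997]
tool_rot: [0.751, 0.66, 0.0, -0.0]
ft_force: [0.4, -1.7, 1.1]
grip_width: 0.0004
grip_force: 0.8
```

Run:
```python
from h import *
o=robot.get_obs();print(o['position'],(np.array(o['position'][:2])*1000-f_)@np.c_[d_,n_],o['grip_width'],o['ft_force'])
c=tops(.081,.09,'top',30); c=tops(.069,.08,'top',60)
```

```text
[0.42581755 0.2335628  0.09969408] [-112.3788514     0.64659313] 0.0003529137031383946 [ 0.37878513 -1.67854372  1.09840782]
[364 217  33  39  43] [ 224.9 -284.2] [131.7   1.6] 37.1 z 0.0853 s,t -652.0 131.4
[397 257  22  26  33] [ 133.1 -353.9] [84.8  1.6] 37.1 z 0.0858 s,t -733.2 213.2
[256 298  33   8  39] [59.  15.8] [12.  86.1] 7.8 z 0.0848 s,t -376.6 335.4
[478 337  31   3  37] [ -52.1 -572. ] [ 2.5 81.6] 0.3 z 0.0858 s,t -973.8 367.9
[447 338  29  46 105] [ -91.  -462.4] [ 62.6 136.1] 56.2 z 0.0855 s,t -870.3 420.9
[264  95  77  94 122] [495.5 -79.4] [341.6   2.3] 37.1 z 0.0747 s,t -413.3 -109.7
[ 441  209   71   51 3447] [ 223.9 -562.8] [199.3 138.5] 88.7 z 0.0745 s,t -928.2 95.6
[396 257  47  57  79] [  89.6 -386.7] [191.3   2.3] 37.2 z 0.0746 s,t -771.5 251.9
[445 337  14  47 116] [-105.7 -451.5] [ 35.  124.3] 72.8 z 0.0748 s,t -861.5 437.0
[460 336  42   3  61] [ -52.6 -546.1] [112.1   2.1] 89.7 z 0.0741 s,t -948.2 371.9
```

>>> send_rows(deltas="3 0 0 0 0 0 0; 3 0 0 0 0 0 0; 3 0 0 0 0 0 0; 3 0 0 0 0 0 0; 3 0 0 0 0 0 0; 3 0 0 0 0 0 0; 3 0 0 0 0 0 0; 3 0 0 0 0 0 0; 0 0 0 0 0 0 0; 0 0 0 0 0 0 0")

```text
time: 24.32
position: [0.4289, 0.2571, 0.0997]
tool_rot: [0.751, 0.66, -0.0, -0.0]
ft_force: [0.4, -3.1, -0.3]
grip_width: 0.0004
grip_force: 1.2
```

>>> send_rows(deltas="2 0 0 0 0 0 0; 2 0 0 0 0 0 0; 1 0 0 0 0 0 0; 0 0 0 0 0 0 0")

```text
time: 24.82
position: [0.4295, 0.2621, 0.0997]
tool_rot: [0.751, 0.66, -0.0, -0.0]
ft_force: [-0.8, -3.1, -1.0]
grip_width: 0.0005
grip_force: 1.5
```

Run:
```python
from h import *
o=robot.get_obs();print(o['position'],(np.array(o['position'][:2])*1000-f_)@np.c_[d_,n_],o['grip_width'],o['ft_force'])
c=cam('wrist'); save(c,'w5.png')
```

```text
[0.42951909 0.26207205 0.09969761] [-83.63758355   0.74159283] 0.00045452612063592336 [-0.78821963 -3.09534871 -0.98794812]
```

View pics/w5.png

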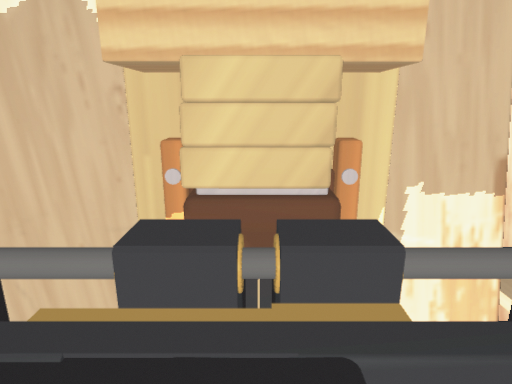

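The three pieces stand together upright at (260,75), (258,122) and (256,165) between the block and the steel face (y≈188). They are almost tight, so I press on in small steps.

>>> send_rows(deltas="1 0 0 0 0 0 0; 1 0 0 0 0 0 0; 0 0 0 0 0 0 0")

```text
time: 25.25
position: [0.4296, 0.2627, 0.0997]
tool_rot: [0.751, 0.66, -0.001, 0.0]
ft_force: [1.4, -9.5, -0.5]
grip_width: 0.0
grip_force: 4.8
```

>>> send_rows(deltas="1 0 0 0 0 0 0; 0 0 0 0 0 0 0; 0 0 0 0 0 0 0")

```text
time: 25.62
position: [0.4297, 0.2628, 0.0997]
tool_rot: [0.751, 0.66, -0.002, 0.001]
ft_force: [1.2, -14.2, 1.6]
grip_width: 0.0007
grip_force: 6.9
```

>>> send_rows(deltas="1 0 0 0 0 0 0; 0 0 0 0 0 0 0; 0 0 0 0 0 0 0")

```text
time: 26.0
position: [0.4297, 0.2629, 0.0998]
tool_rot: [0.751, 0.661, -0.003, 0.001]
ft_force: [2.3, -18.6, 2.2]
grip_width: 0.0006
grip_force: 9.1
```

>>> send_rows(deltas="0 0 0 0 0 0 0; 0 0 0 0 0 0 0; 0 0 0 0 0 0 0; 0 0 0 0 0 0 0")

```text
time: 26.5
position: [0.4296, 0.2629, 0.0998]
tool_rot: [0.751, 0.661, -0.003, 0.001]
ft_force: [2.5, -18.5, 1.7]
grip_width: 0.0004
grip_force: 9.1
```

Run:
```python
from h import *
c=tops(.081,.09); o=robot.get_obs(); print(o['ft_force'],o['joint_velocities'])
if o['ft_force'][1]<-12: print(robot.hand_in())
```

```text
[  180    56   164   134 20774] [437.4 324.3] [42.3 52. ] 82.7 z 0.0847 s,t -20.9 1.2
[  3.28875259 -19.11456188   1.45952546] [-0.0007602   0.00086323 -0.00093946 -0.00094625 -0.00081614 -0.00081006]
the job is handed in; nothing more can be done
None
```

The job is handed in: three packing pieces stand upright and centred between block and jaw, and the arm is holding the jaw against them with about 19 N; the judge's verdict was not shown.

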